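# Draw the bar out of the pipe to the square and hold it for tacking

## Task

Get this bar ready for tack welding: stand the engineer's square with its heel flush against the end edge of the fixture plate, stock pointing away from the plate and blade upright in front of the round bar, and let go of it. Then grip the bar and draw it straight out of the pipe, without letting it bind or forcing it, until its end is level with that edge, just up to the blade but not pushing the square away. The job finishes while holding: keep gripping the bar there, in line with the pipe, for the welder; leave the nuts, bolt and other things on the bench where they are.

Things in the scene. Friction and masses are not known exactly. Their poses are not given: they have to be found in the camera images.
- plate_edge (a point): Thick grey steel fixture plate lying on the bench, fixed: 160 mm wide (x), 340 mm long (y), 25 mm thick, with a grid of dark holes. This point is the middle of the top of its end edge, the edge that the bar points to, 25 mm above the bench. +y points straight out from that edge, horizontally, parallel to the pipe; x runs along the edge; z up. The edge is a plain upright face 25 mm high and 160 mm wide.
- pipe_mouth (a point): Rusty brown pipe, 33.7 mm outside, 23.5 mm bore, 190 mm long, fixed level in two V-blocks with screw clamps on the plate, 50 mm above the plate (75 mm above the bench). This point is the centre of its open mouth, where the bar comes out, 115 to 135 mm short of the plate's end edge; +y points out of the mouth along the axis, z up. The nearer V-block and clamp begin 55 mm behind the mouth; the clamps' tops are 120 mm above the bench.
- bar_end (a point): Bright round steel bar, 22 mm diameter, 200 mm long, about 0.6 kg, loose in the bore with 1.5 mm play, resting on its bottom; at first 50 to 65 mm sticks out. This point is the centre of its flat free end; +y points out along the bar (it can roll, so x and z are arbitrary). It slides with a few newtons pulled straight and binds askew; at the plate's edge it still has 65 mm in the bore.
- square_mid (a point): Engineer's square standing on the bench on its dark stock with its bright blade upright, loose, about 0.36 kg. The stock is a block 24 mm thick (x), 70 mm long (y), 22 mm high; the blade, 8 mm thick (x) and 22 mm wide (y), rises at one end of the stock to 100 mm above the bench. This point is the middle of the blade, 50 mm above the bench and 11 mm from the heel; +y points from the heel along the stock, so the heel faces -y; z up.
- square_heel (a point): Point on the square's heel, the upright outer edge of the blade, which is level with the end face of the stock; 50 mm above the bench, middle of the blade's thickness. Axes as at square_mid. Standing flush, the heel touches the plate's end edge with the stock pointing away from the plate.
- square: The same square; origin on its underside at the foot of the heel, axes as at square_mid.
- bar: The same bar; origin at the middle of its length, +y towards its free end.
- pipe: The same pipe with its V-blocks; origin on the plate's top straight below the mouth.
- nut_a: Bystander: hexagon nut 24 mm across, 13 mm high, lying on the plate beside the bar; origin under its centre.
- nut_b: Bystander: hexagon nut 30 mm across, 16 mm high, on the bench; origin under its centre.
- bolt_a: Bystander: hexagon bolt about 60 mm long, 24 mm high at its head, lying on the bench; origin on the bench below its middle.
- washer: Bystander: flat washer 50 mm wide, 4 mm thick, on the bench; origin under its centre.
- offcut: Bystander: piece of tube standing on end on the bench, 60 mm wide, 160 mm tall; origin under its centre.
Mind the look-alikes: they are no part of the job. Of the things shaped like the bar, the bare steel one is meant.

How it is judged:
By the outcome, as a careful person would: the job done as asked, in the order asked, and still so for the second after the job is handed in, while the arm keeps its last pose, push and grip.
It also fails if it takes over 53 s, if anything falls off the work surface, if the arm or the gripper's body presses on something with over 40 N, if the wrist force passes 120 N, or if a joint passes its speed limit or range.

## Robot

A 6-joint arm with a two-finger parallel gripper is mounted at the origin on the work surface. World frame = base frame: x ahead of the robot, y to its left, z up, the work surface at z = 0. Lengths are in m, angles in rad, forces in N, time in s.
With the tool pointing down it reaches from about 0.275 to 0.975 m from the base axis. Payload 8.4 kg.
Tool frame: the origin (TCP) lies on the centre line of the jaws, within the pads' length; the fingertips stand 11 mm ahead of it and the grasp point (between the pads) lies 8 mm behind it; z points along the fingers, y is the line along which they close (so a half turn about z gives the same grasp; the last joint's range is limited). The gripper opens to 92 mm and grips with 3 to 60 N. Pads are 20 mm wide; open, the fingers measure 128 mm over their backs; the gripper's body (75 mm by 189 mm) begins 69 mm behind the grasp point.
Start: joints at [1.232, 0.353, 1.633, -0, 1.155, -0.002], TCP at [0.207, 0.59, 0.226] pointing down, gripper open.
Joint ranges: [-2.63, 2.63], [-0.92, 2.1], [0.06, 2.66], [-1.3, 4.44], [0, 2.69], [-3.02, 3.02]. Speed limits (rad/s): [2.22, 2.22, 2.79, 3.14, 3.14, 3.14].

## Interface

Orientations are given as a unit quaternion [w, x, y, z].
In Python, from plant import reach, servo_line, movej, set_gripper, pause, solve_ik, read_camera, IKError, close_job, read_time, read_q, read_dq, read_joint_efforts, read_position, read_tool_rot, read_force, read_moment, read_gripper_width, read_grasp_force gives the robot as it stands. Calls block until the motion is done:
- reach(position, orientation): joint-space move of the TCP to a pose.
- servo_line(position, vel=0.15, orientation=None): straight line of the TCP; orientation=None keeps the orientation; vel is the mean speed in m/s.
- movej(angles): joint-space move.
- set_gripper(opening): opening from 0.0 (shut) to 1.0 (fully open); the grip force is fixed at half the most; returns when the fingers have stopped.
- pause(seconds).
- solve_ik(position, orientation): joint angles nearest the present ones, or None.
- read_camera(name): name is "scene" or "top"; returns a dict with "image" (384x512x3 uint8, red, green, blue), "K" (3x3 intrinsics, pixels), "extrinsics" (4x4, takes a point from world to camera coordinates). Camera axes: x right, y down, z forward; pixel columns grow to the right and rows downward; lengths in m; the calibration is good to about 2 mm. A picture is of the moment at which its call begins. There is no depth.
A pose or a line that the arm cannot do raises IKError and nothing moves.
- close_job(): hands the job in; it is judged then, once.
Readings, each from a call of its own:
- read_time(): time.
- read_q(): joint angles.
- read_dq(): joint speeds.
- read_joint_efforts(): joint torques, N m.
- read_position(): TCP position.
- read_tool_rot(): TCP orientation.
- read_force(): force on the tool from outside, world axes, zero at the start.
- read_moment(): the same for the moment, N m.
- read_gripper_width(): opening from 0.0 (shut) to 1.0 (fully open).
- read_grasp_force(): force on a finger pad.
Only numpy, scipy, OpenCV 4.12 (cv2) and the standard library are available. Lean on these libraries where they do the work, as an engineer would, in place of code of your own. Each camera call takes 0.05 s, during which the arm holds its last target. There are 200 camera calls.

## Working session

There is one attempt and no reset: what is moved stays moved. The work goes in short steps, each a Python script; the robot and the scene stay as the last script left them, time stands still between calls to the robot, and variables do not carry over. Pictures are saved under pics/ and viewed, at most 10 in all, crops included, and the job is handed in when it is done.

```bash
ls; mkdir -p pics; cat > h.py <<'E'
import numpy as np, cv2
from plant import *
def snap(n,fn=None):
    c=read_camera(n); 
    if fn: cv2.imwrite('pics/'+fn,cv2.resize(c['image'][:,:,::-1],None,fx=1.5,fy=1.5,interpolation=cv2.INTER_CUBIC))
    np.savez('cam_'+n+'.npz',**{k:c[k] for k in('image','K','extrinsics')})
    return c
def load(n): return np.load('cam_'+n+'.npz')
def ray(c,p):
    E=c['extrinsics'];R=E[:3,:3];t=E[:3,3]
    d=R.T@np.linalg.solve(c['K'],[p[0],p[1],1.]);return -R.T@t,d
def onz(c,p,z):
    o,d=ray(c,p);return o+d*(z-o[2])/d[2]
def proj(c,P):
    E=c['extrinsics'];q=c['K']@(E[:3,:3]@np.array(P)+E[:3,3]);return q[:2]/q[2]
E
python3 - <<'E'
from h import *
for n in('scene','top'):
    c=snap(n,n+'0.png'); print(n,ray(c,(256,192)),c['K'][0,0])
E
```

```text
pics
scene (array([ 1.29384726, -0.5118866 ,  0.83368514]), array([-0.63982093,  0.41488448, -0.64709214])) 468.57157176584803
top (array([0.35686996, 0.0202553 , 1.56307806]), array([ 0.13417284, -0.0228122 , -0.99072585])) 494.8707617548377
```

View pics/scene0.png

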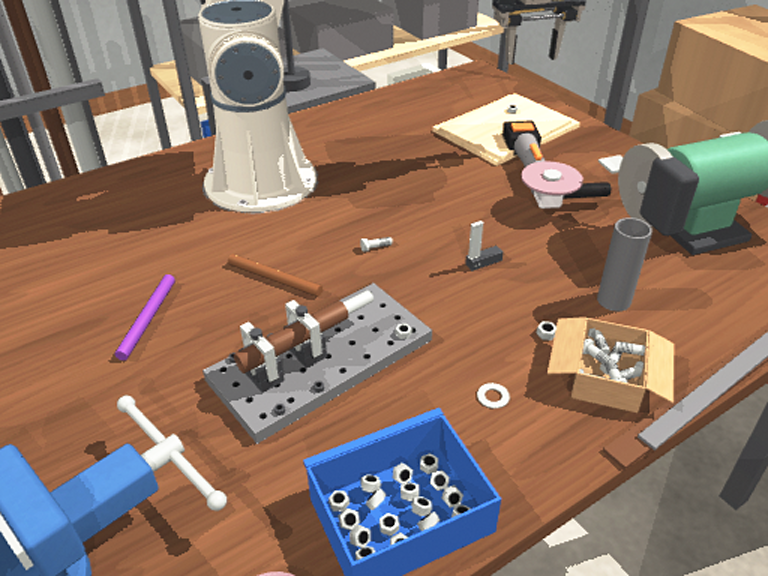

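View pics/top0.png

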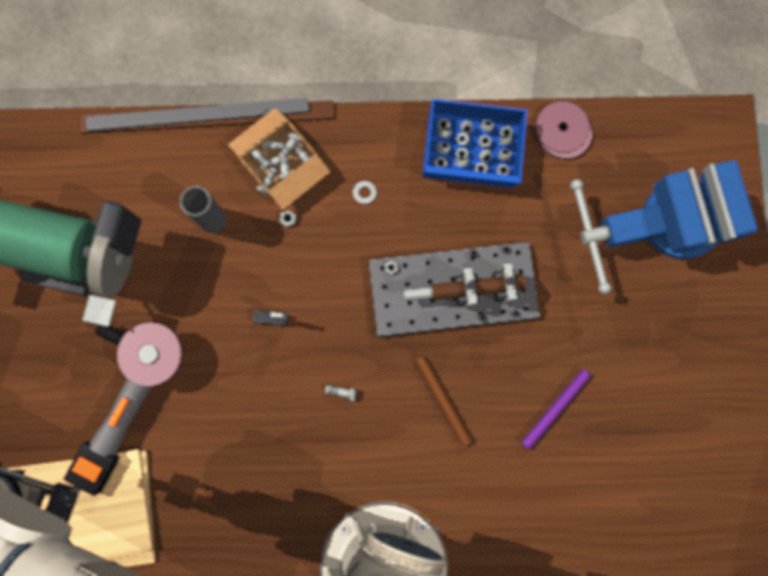

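Scene view (1.5x px): the bare bar sticks out of the pipe at (365,298). Its look-alikes are the brown rod at (275,275) and the purple rod at (145,318). The square's blade is at (476,240) and its stock at (486,259). In the top view the bar is at (418,293), with the rods at (443,400) and (557,408), and the square is at (270,317) with its blade already on the plate side. I choose the bare bar in the pipe, and will check it in one close crop.

```bash
python3 - <<'E'
from h import *
t=load('top');s=load('scene')
a=t['image'][155:230,160:370]; b=s['image'][140:300,130:345]
a=cv2.resize(a,(798,285),interpolation=cv2.INTER_CUBIC)
b=s['image'][145:245,210:345]; b=cv2.resize(b,(405,300),interpolation=cv2.INTER_CUBIC)
o=np.zeros((590,800,3),np.uint8);o[:285,:798]=a;o[288:588,:405]=b
b=s['image'][180:255,210:295];o[288:588,410:750]=cv2.resize(b,(340,300),interpolation=cv2.INTER_CUBIC)
cv2.imwrite('pics/crop.png',o[:,:,::-1])
E
```

```text
(no output)
```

View pics/crop.png

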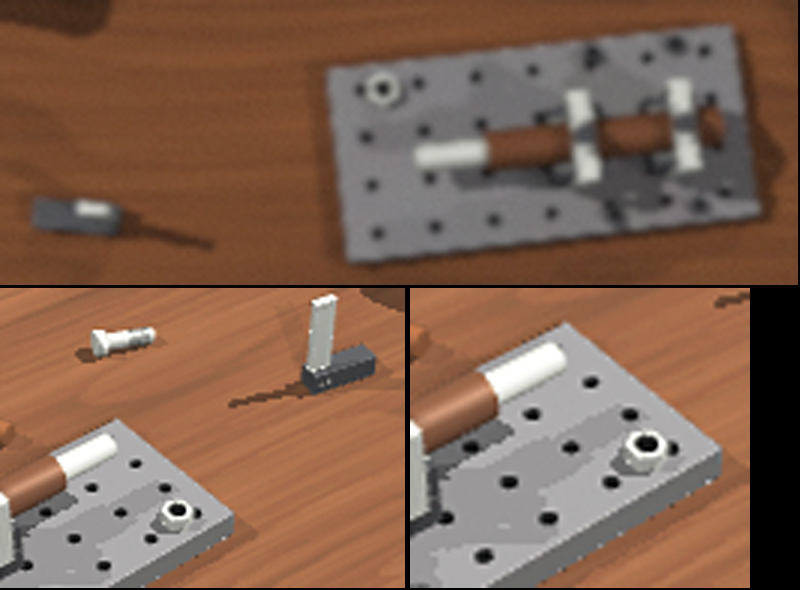

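```bash
python3 - <<'E'
from h import *
t=load('top');s=load('scene')
def N(x,y):return (x/3.8+160-0.4,y/3.8+155-0.4)
im=t['image'].astype(int)
hsv=cv2.cvtColor(t['image'],cv2.COLOR_RGB2HSV)
def big(m,roi):
    k=np.zeros(m.shape,np.uint8);x0,y0,x1,y1=roi;k[y0:y1,x0:x1]=m[y0:y1,x0:x1]
    cs,_=cv2.findContours(k,cv2.RETR_EXTERNAL,cv2.CHAIN_APPROX_NONE);return max(cs,key=cv2.contourArea)
gray=((hsv[...,1]<70)).astype(np.uint8)*255
h=cv2.convexHull(big(gray,(240,155,365,230)))
ap=cv2.approxPolyDP(h,5,True)[:,0];print('plate px',ap.tolist())
for p in ap: print(onz(t,p,.025).round(4))
h2=big(gray,(160,195,200,225)); r=cv2.boxPoints(cv2.minAreaRect(h2)); print('stock px',r.tolist())
for p in r: print(onz(t,p,.022).round(4))
br=((hsv[...,1]<70)&(hsv[...,2]>150)).astype(np.uint8)*255
for nm,roi,z in(('bar',(265,188,290,202),.086-.0015),('blade',(160,195,200,225),.1)):
    r=cv2.boxPoints(cv2.minAreaRect(big(br,roi)));print(nm,r.tolist())
    for p in r: print(onz(t,p,z).round(4))
# scene: blade bright, bar bright
hs=cv2.cvtColor(s['image'],cv2.COLOR_RGB2HSV)
b2=((hs[...,1]<60)&(hs[...,2]>150)).astype(np.uint8)*255
for nm,roi in(('bar',(222,190,252,210)),('blade',(308,145,325,180))):
    print('scene',nm,cv2.approxPolyDP(big(b2,roi),2,True)[:,0].tolist())
E
```

```text
plate px [[352, 162], [359, 211], [251, 223], [246, 173]]
[ 0.654  -0.3222  0.025 ]
[ 0.4976 -0.3358  0.025 ]
[0.4683 0.0029 0.025 ]
[0.6264 0.0148 0.025 ]
stock px [[167.76229858398438, 214.61476135253906], [168.56558227539062, 205.77870178222656], [191.46722412109375, 207.8606719970703], [190.6639404296875, 216.6967315673828]]
[0.501  0.2615 0.022 ]
[0.5286 0.259  0.022 ]
[0.5204 0.1876 0.022 ]
[0.4927 0.1904 0.022 ]
bar [[268.57318115234375, 193.15853881835938], [286.792724609375, 191.1341552734375], [287.4024658203125, 196.6219482421875], [269.18292236328125, 198.64633178710938]]
[ 0.5527 -0.0516  0.0845]
[ 0.5576 -0.1068  0.0845]
[ 0.5408 -0.1081  0.0845]
[ 0.536  -0.053   0.0845]
blade [[181.0, 208.0], [187.0, 208.0], [187.0, 210.0], [181.0, 210.0]]
[0.5124 0.2101 0.1   ]
[0.512  0.1924 0.1   ]
[0.506  0.1924 0.1   ]
[0.5065 0.2102 0.1   ]
scene bar [[250, 190], [227, 200], [233, 209], [251, 209]]
scene blade [[320, 147], [314, 149], [313, 172], [319, 170]]
```

The crop confirms the choice: the bare bar lies in the pipe, and the square's heel faces the plate with its stock turned about 0.2 rad off. I'll grip the blade next.

```bash
cat >> h.py <<'E'
from scipy.spatial.transform import Rotation as Ro
PSI=0.083
U=lambda psi=PSI: np.array([-np.sin(psi),np.cos(psi),0])   # outwards
V=lambda psi=PSI: np.array([np.cos(psi),np.sin(psi),0])    # along edge
def quat(psi=PSI):
    best=None
    for sg in(1,-1):
        y=sg*V(psi);z=np.array([0,0,-1.]);x=np.cross(y,z)
        q=np.roll(Ro.from_matrix(np.c_[x,y,z]).as_quat(),1)
        j=solve_ik([.52,.15,.2],q)
        if j is not None and (best is None or abs(j[5])<best[0]): best=(abs(j[5]),q)
    return best[1]
def st(m=''): print(m,round(read_time(),2),np.round(read_position(),4),np.round(read_force(),2),round(read_gripper_width(),3),round(read_grasp_force(),1))
def guarded(d,dist,thr,step=.001,vel=.02):
    """steps along d until the opposing force grows by thr"""
    p=np.array(read_position());f0=np.array(read_force())@d
    for i in range(1,int(dist/step)+1):
        servo_line(p+d*step*i,vel=vel); f=np.array(read_force())@d-f0
        if f<-thr: return True,f
    return False,f
E
python3 - <<'E'
from h import *
st('start'); q=quat(-.115); print(read_tool_rot(),q,solve_ik([.508,.2,.2],q))
b=np.array([.508,.200,0])
reach(b+[0,0,.16],q); st()
set_gripper(.45)
servo_line(b+[0,0,.054],vel=.12); st()
snap('top'); c=snap('scene','pre.png')
set_gripper(0); st('gripped')
E
```

```text
start 0.1 [0.2064 0.5895 0.2249] [-0.54  0.29 -0.18] 1.001 0.0
[-1.11860332e-04  1.67581618e-01  9.85857997e-01 -6.30684767e-04] [0.         0.74657441 0.66530193 0.        ] [ 3.72316758e-01  2.58024135e-01  1.82907720e+00 -4.44089210e-16
  1.05449132e+00  4.87316758e-01]
 1.91 [0.5079 0.2008 0.1601] [ 0.28 -0.49  1.02] 1.001 0.0
 3.8 [0.5085 0.2002 0.0546] [-0.77 -0.94  0.09] 0.449 0.0
gripped 4.5 [0.5079 0.2    0.054 ] [-1.07  0.51  0.96] 0.084 30.0
```

View pics/pre.png

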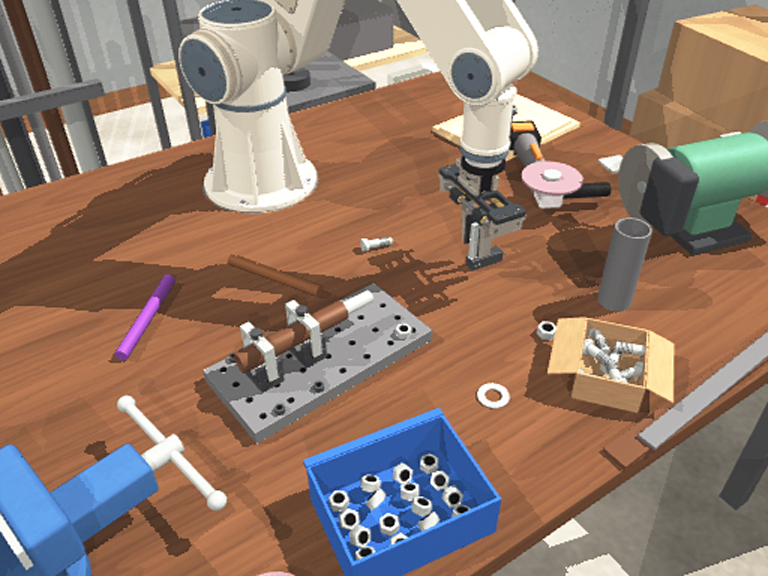

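The view shows the fingers straddling the blade at (482,240); the grip width of 7.7 mm matches the blade. Next: carry it over, set it down, push it lightly to the edge and release.

```bash
cat >> h.py <<'E'
def mean(f,n=8,dt=.01):
    a=[]
    for _ in range(n): a.append(f()); pause(dt)
    return np.mean(a,0)
def guard2(d,dist,thr,step=.001,vel=.02):
    p=mean(read_position);f0=mean(read_force)@d
    for i in range(1,int(dist/step)+1):
        servo_line(p+d*step*i,vel=vel); f=mean(read_force,4,.005)@d-f0
        if f<-thr: break
    return f<-thr,f,mean(read_position)
EDGE=np.array([.5393,.0093,0])
E
python3 - <<'E'
from h import *
q=quat(); u=U()
servo_line([.508,.200,.064],vel=.06); st()
t=EDGE+u*(.011+.010)
servo_line(t+[0,0,.064],vel=.12,orientation=q); st()
servo_line(t+[0,0,.0543],vel=.05); st()
print(guard2(-u,.016,4)); 
st(); snap('top'); snap('scene')
E
```

```text
4.82 [0.5083 0.2001 0.0645] [-1.11 -0.67 -3.19] 0.082 30.0
 6.4 [0.5374 0.0306 0.064 ] [-0.22 -0.2  -3.32] 0.085 30.0
 6.74 [0.5374 0.0305 0.0538] [-1.13  0.04 -3.33] 0.084 30.0
(np.True_, np.float64(-5.383966335597725), array([0.53831099, 0.01806605, 0.05382852]))
 10.62 [0.5383 0.0181 0.0538] [-0.73  5.28 -1.79] 0.087 30.0
```

```bash
python3 - <<'E'
from h import *
u=U(); p=mean(read_position)
set_gripper(.3); servo_line(p+[0,0,.066],vel=.15)
e=p-u*.011; e[2]=0
servo_line(e+u*.094+[0,0,.12],vel=.15); set_gripper(0)
servo_line(e+u*.094+[0,0,.022],vel=.12); st()
r=guard2(-u,.018,3.5); print(r, 'edge+10 along u:',(r[2]-u*.070)@u)
st(); snap('top'); snap('scene','flush.png')
E
```

```text
14.07 [0.5319 0.1009 0.0225] [-0.19 -0.03 -0.45] 0.0 0.0
(np.True_, np.float64(-6.134798910351366), array([0.53305613, 0.08773628, 0.02266183])) edge+10 along u: -0.02675863105233105
 18.23 [0.5331 0.0877 0.0227] [-0.82  6.11  0.83] 0.004 3.2
```

View pics/flush.png

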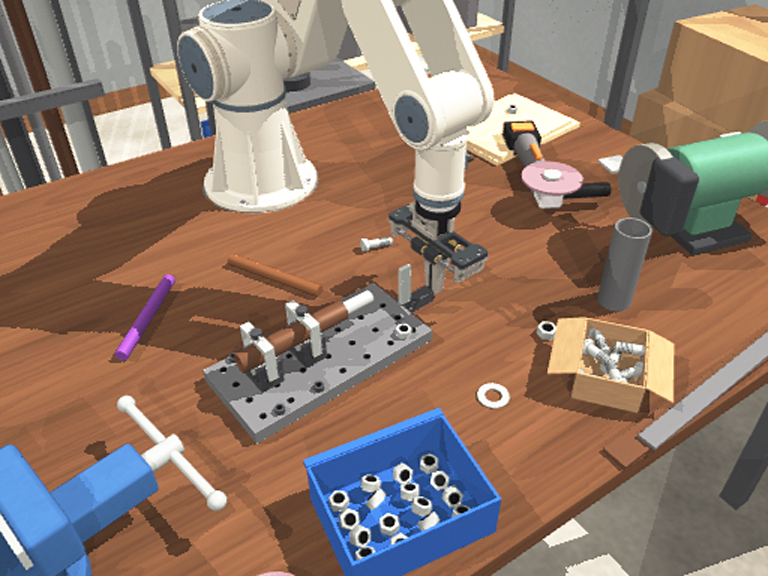

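The view shows the square standing at the plate's edge, blade at (405,284), in line with the bar end at (370,297). Next I touch the bar end with the same finger side so the travel comes from touch, then grip the bar.

```bash
python3 - <<'E'
from h import *
u=U(); p=mean(read_position)
servo_line(p+u*.004,vel=.05); servo_line(p+u*.004+[0,0,.112],vel=.2)
b=np.array([.5444,-.0515,0]); a=b+u*.016
servo_line(a+[0,0,.135],vel=.2); servo_line(a+[0,0,.075],vel=.15); st()
r=guard2(-u,.014,2.2); print(r,'s touch',r[2]@u,'travel',-.02676-r[2]@u)
st()
E
```

```text
20.7 [ 0.5432 -0.0349  0.0752] [ 0.19  0.24 -0.21] 0.002 0.0
(np.True_, np.float64(-3.8507752502675223), array([ 0.5442517 , -0.04480028,  0.07549055])) s touch -0.089767096648471 travel 0.06300709664847101
 23.73 [ 0.5442 -0.0448  0.0755] [-0.7   4.    0.51] 0.005 2.0
```

```bash
python3 - <<'E'
from h import *
u=U();v=V(); p=mean(read_position)
servo_line(p+u*.003,vel=.05); servo_line(p+u*.003+[0,0,.06],vel=.2)
set_gripper(.5)
b=np.array([.5446,-.0548,0]); a=b-u*.028
servo_line(a+[0,0,.135],vel=.15); servo_line(a+[0,0,.066],vel=.12); f0=mean(read_force,16);st()
set_gripper(0); pause(.1); f=mean(read_force,16)-f0
print('uvz force',f@u,f@v,f[2],'mom',mean(read_moment,16)); st()
E
```

```text
26.58 [ 0.5476 -0.0827  0.0669] [ 0.56 -0.51 -1.13] 0.498 0.0
uvz force 0.24934134844538222 -4.867176391007383 5.29705519688807 mom [-0.15927333  0.91657815  0.01747243]
 27.44 [ 0.5456 -0.0827  0.066 ] [-5.76 -0.08  5.16] 0.232 30.0
```

```bash
python3 - <<'E'
from h import *
u=U();v=V(); F0=np.array([0,0,0.]);b=np.array([.5446,-.0548,0]); cmd=b-u*.028+[0,0,.066]
pz=cmd.copy()
for i in range(5):
    f=mean(read_force,10); fv,fz=f@v,f[2]
    print(np.round([f@u,fv,fz],2),np.round(cmd-pz,4),np.round(mean(read_position)-pz,4))
    if abs(fv)<1.5 and abs(fz)<2.5: break
    cmd=cmd+v*np.clip(fv*1.2e-4,-6e-4,6e-4)+np.array([0,0,np.clip(fz*.8e-4,-5e-4,5e-4)])
    servo_line(cmd,vel=.01)
np.save('cmd.npy',cmd); st()
E
```

```text
[ 0.34 -4.9   5.59] [0. 0. 0.] [-0.0013  0.      0.    ]
[-0.06 -4.2   2.04] [-0.0006 -0.      0.0004] [-0.0013 -0.      0.0003]
[ 0.19 -2.87 -1.25] [-0.0011 -0.0001  0.0006] [-0.0012 -0.0001  0.0005]
[ 0.53 -1.23 -2.68] [-0.0014 -0.0001  0.0005] [-0.0011 -0.0001  0.0005]
[ 0.98  0.29 -1.31] [-0.0016 -0.0001  0.0003] [-0.0012 -0.0001  0.0005]
 29.19 [ 0.5457 -0.0828  0.0665] [ 0.86  1.09 -2.2 ] 0.231 30.0
```

```bash
cat >> h.py <<'E'
def pull(dist,step,vel=.03,stop=14):
    u=U();v=V();cmd=np.load('cmd.npy');n=int(round(dist/step))
    for i in range(n):
        cmd=cmd+u*step; servo_line(cmd,vel=vel)
        f=mean(read_force,5,.005)
        print(i,np.round([f@u,f@v,f[2]],1),np.round(mean(read_position,3,.005)@u,4))
        cmd=cmd+v*np.clip((f@v)*1.0e-4,-5e-4,5e-4)+np.array([0,0,np.clip((f[2]+1.5)*.5e-4,-3e-4,3e-4)])
        np.save('cmd.npy',cmd)
        if -f@u>stop: print('high'); break
    st()
E
python3 - <<'E'
from h import *
print(mean(read_position)@U())
pull(.057,.003)
c=snap('scene');t=snap('top')
a=cv2.resize(c['image'][165:225,225:325],(800,480),interpolation=cv2.INTER_CUBIC)
cv2.imwrite('pics/near.png',a[:,:,::-1])
E
```

```text
-0.12777878375115162
0 [-1.2  0.3 -0.7] -0.1248
1 [-1.  -0.1 -1.2] -0.1216
2 [-0.6  0.  -1.5] -0.1185
3 [-0.  -0.3 -1.6] -0.1155
4 [ 0.   0.3 -1.4] -0.1125
5 [-0.3  0.3 -2. ] -0.1095
6 [ 0.   0.5 -0.9] -0.1065
7 [-0.4  0.2 -1.5] -0.1035
8 [ 0.   0.2 -1.6] -0.1005
9 [ 0.4 -0.1 -1.7] -0.0975
10 [ 0.2 -0.2 -1.5] -0.0945
11 [ 0.3 -0.  -2.1] -0.0915
12 [ 0.1  0.3 -1.8] -0.0885
13 [ 0.5  0.1 -1.7] -0.0855
14 [ 0.3 -0.  -2.2] -0.0825
15 [ 0.2  0.1 -2.2] -0.0795
16 [ 0.2 -0.1 -2. ] -0.0765
17 [ 0.1  0.5 -1.7] -0.0735
18 [ 0.1 -0.1 -1.3] -0.0705
 35.27 [ 0.5408 -0.0258  0.0662] [ 0.4   0.89 -1.5 ] 0.23 30.0
```

View pics/near.png

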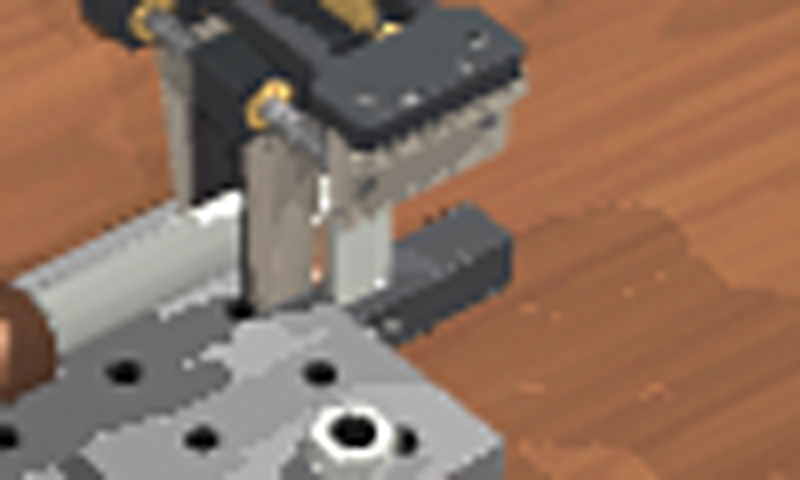

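The view shows the bar gripped and aligned, the finger at (280,220) hiding the end, the blade upright at (360,260) and a gap of about 5 mm left. I'll finish in fine steps while watching the force.

```bash
python3 - <<'E'
from h import *
u=U();cmd=np.load('cmd.npy')+u*.0037; servo_line(cmd,vel=.02); pause(.1)
f0=mean(read_force,25)@u; print(f0,mean(read_position)@u)
for i in range(7):
    cmd=cmd+u*.0004; servo_line(cmd,vel=.01); pause(.05)
    f=mean(read_force,20)@u; s=mean(read_position)@u; print(round(f-f0,2),round(s,5))
    if f-f0<-.6 or s>-.0649: break
np.save('cmd.npy',cmd); st()
snap('top'); c=snap('scene')
a=cv2.resize(c['image'][165:225,225:325],(800,480),interpolation=cv2.INTER_CUBIC)
cv2.imwrite('pics/fin.png',a[:,:,::-1])
E
```

```text
0.8035454204749386 -0.06693473912864137
-2.02 -0.06679
 36.62 [ 0.5405 -0.022   0.0662] [-1.14 -1.83 -3.1 ] 0.232 30.0
```

View pics/fin.png

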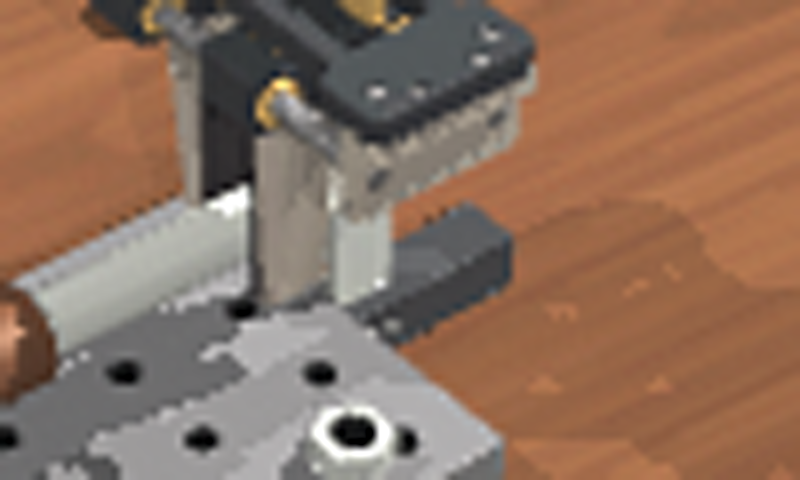

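```bash
python3 - <<'E'
from h import *
u=U();cmd=np.load('cmd.npy')
def crop(c): return cv2.cvtColor(c['image'],cv2.COLOR_RGB2GRAY)[186:212,276:294].astype(np.float32)
r=crop(load('scene')); print(crop(snap('scene')).__sub__(r).std())
P=load('scene');h=np.array([.5335,.07,.02]);print('px per mm along u',proj(P,h+u*.001)-proj(P,h))
for i in range(3):
    cmd=cmd+u*.0003; servo_line(cmd,vel=.01); pause(.1)
    f=mean(read_force,20)@u; s=mean(read_position)@u
    k=crop(snap('scene')); print(round(f,2),round(s,5),cv2.phaseCorrelate(r,k,cv2.createHanningWindow((18,26),cv2.CV_32F)),abs(k-r).mean(),abs(k-r).max())
    np.save('cmd.npy',cmd)
    if f<-3: break
st()
E
```

```text
0.9479164
px per mm along u [ 0.28273769 -0.15163016]
-2.38 -0.06638 ((-0.018867629425178833, 0.48318507043399705), 0.9878921940493486) 0.75213677 28.0
-1.84 -0.06602 ((0.0242908876855914, 0.48315174374894987), 1.0465506253909673) 0.767094 28.0
-1.85 -0.06576 ((-0.021852152482495057, 0.5560645067609702), 1.0450473518528565) 0.86752135 27.0
 38.67 [ 0.5404 -0.021   0.0662] [-0.19 -1.35 -2.09] 0.23 30.0
```

```bash
python3 - <<'E'
from h import *
c=load('scene');now=cv2.resize(c['image'][165:225,225:325],(800,480),interpolation=cv2.INTER_CUBIC)[:,:,::-1]
near=cv2.imread('pics/near.png');fin=cv2.imread('pics/fin.png')
G=lambda a:cv2.cvtColor(np.ascontiguousarray(a),cv2.COLOR_BGR2GRAY).astype(float)
g=[G(x) for x in(near,fin,now)]
for nm,(x0,x1,y0,y1) in dict(stockend=(470,540,215,300),blade_r=(365,420,215,235),blade_l=(318,350,240,290),plate_corner=(440,540,400,470),heelfoot=(330,400,290,320)).items():
    a=[k[y0:y1,x0:x1] for k in g]; print(nm,[round(abs(a[i]-a[j]).mean(),2) for i,j in((0,1),(1,2),(0,2))])
n=lambda k:np.ascontiguousarray(k[180:350,310:540])
o=np.vstack([np.hstack([n(near),n(fin),n(now)]),np.hstack([np.zeros((170,230,3),np.uint8),cv2.absdiff(n(fin),n(near))*3,cv2.absdiff(n(now),n(near))*3])])
cv2.imwrite('pics/cmp.png',o)
E
```

```text
stockend [np.float64(0.73), np.float64(0.8), np.float64(0.86)]
blade_r [np.float64(0.75), np.float64(0.65), np.float64(0.75)]
blade_l [np.float64(4.07), np.float64(3.18), np.float64(3.51)]
plate_corner [np.float64(0.95), np.float64(0.66), np.float64(1.01)]
heelfoot [np.float64(0.41), np.float64(0.67), np.float64(0.58)]
```

View pics/cmp.png

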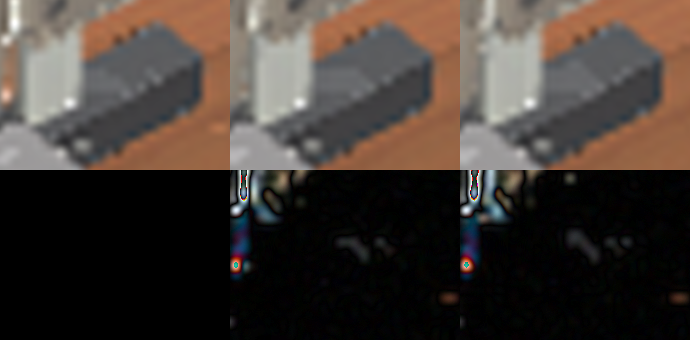

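The comparison shows the square unmoved: the stock-end difference is at the noise level of the fixed plate corner. So that force was bar friction, and about 1 mm remains.

```bash
python3 - <<'E'
from h import *
u=U();v=V();cmd=np.load('cmd.npy')
near=cv2.cvtColor(cv2.imread('pics/near.png'),cv2.COLOR_BGR2GRAY).astype(float)
for i in range(6):
    cmd=cmd+u*.0003; servo_line(cmd,vel=.01); pause(.1)
    f=mean(read_force,15); s=mean(read_position)@u
    g=cv2.cvtColor(cv2.resize(snap('scene')['image'][165:225,225:325],(800,480),interpolation=cv2.INTER_CUBIC),cv2.COLOR_RGB2GRAY).astype(float)
    d=[round(abs(g-near)[y0:y1,x0:x1].mean(),2) for x0,x1,y0,y1 in((470,540,215,300),(365,420,215,235),(440,540,400,470))]
    print(np.round([f@u,f@v,f[2]],2),round(s,5),d); np.save('cmd.npy',cmd)
    if d[0]>1.5 or d[1]>1.8 or s>-.0651 or f@u<-4: break
    if i%2: cmd=cmd+v*np.clip((f@v)*1e-4,-3e-4,3e-4)
st()
E
```

```text
[-1.87 -0.22 -2.21] -0.06545 [np.float64(0.96), np.float64(0.79), np.float64(1.21)]
[-1.74  0.11 -2.35] -0.06515 [np.float64(0.89), np.float64(0.99), np.float64(1.16)]
[-1.8  -0.08 -2.4 ] -0.06485 [np.float64(0.76), np.float64(0.99), np.float64(1.36)]
 40.44 [ 0.5403 -0.0201  0.0662] [ 0.13 -2.05 -2.5 ] 0.233 30.0
```

```bash
python3 - <<'E'
from h import *
pause(.3); st(); print(close_job())
E
```

```text
40.74 [ 0.5403 -0.0201  0.0662] [ 0.54 -2.14 -2.46] 0.232 30.0
the job is handed in; nothing more can be done
None
```

I handed in the job at 40.7 s: the square stands released against the plate's edge, and the arm is still gripping the bar in line with the pipe. By touch measurement the bar's end is level with the edge to about 0.5 mm (the gripper hid it from the camera), and the square had not visibly moved.

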